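# Start the setting timers in pouring order

## Task

Three jars of balm were poured one after another; start their bench timers in that order by tapping the round button on top of each: yellow first, then green, then blue. Press each one lightly with the fingertips, just until the button is down and stays down; do not lift or shove the timers, leave the red timer's button as it is, and do not disturb the jars or the red timer.

Things in the scene. Friction and masses are not known exactly. Their poses are not given: they have to be found in the camera images.
- yellow_timer: loose white bench timer with a yellow stripe round it and a round yellow push button on its top: case 92 (x) x 66 (y) x 32 mm high, 0.15 to 0.3 kg, standing flat on the bench. Origin: centre of its underside; z up. A black-framed display lies on the top at the -x end.
- yellow_top (a point): centre of the flat upper face of the yellow button cap (34 mm across, mid-top of the timer, on a black stem), 56 mm above the bench and 24 above the case when up; z up. The cap rests on the stem on a rubber cushion of 1.2 N per mm: pressed, it sinks 2.5 mm before the stem moves, reaches the stem's stop 10.5 mm down, then gives 7.5 mm more (up to 12 N), then is hard. Let go, the cushion springs back.
- yellow_button (a joint): how far the yellow button's stem is pushed into the case: 0 m fully up, 0.008 m at its stop. It moves straight down against a steady 3 N and stays where it is left, it does not spring back. The timer runs from 0.005 m on. Starts at 0 to 0.001.
- green_timer: loose white bench timer with a green stripe round it and a round green push button on its top: case 92 (x) x 66 (y) x 32 mm high, 0.15 to 0.3 kg, standing flat on the bench. Origin: centre of its underside; z up. A black-framed display lies on the top at the -x end.
- green_top (a point): centre of the flat upper face of the green button cap (34 mm across, mid-top of the timer, on a black stem), 56 mm above the bench and 24 above the case when up; z up. The cap rests on the stem on a rubber cushion of 1.2 N per mm: pressed, it sinks 2.5 mm before the stem moves, reaches the stem's stop 10.5 mm down, then gives 7.5 mm more (up to 12 N), then is hard. Let go, the cushion springs back.
- green_button (a joint): how far the green button's stem is pushed into the case: 0 m fully up, 0.008 m at its stop. It moves straight down against a steady 3 N and stays where it is left, it does not spring back. The timer runs from 0.005 m on. Starts at 0 to 0.001.
- blue_timer: loose white bench timer with a blue stripe round it and a round blue push button on its top: case 92 (x) x 66 (y) x 32 mm high, 0.15 to 0.3 kg, standing flat on the bench. Origin: centre of its underside; z up. A black-framed display lies on the top at the -x end.
- blue_top (a point): centre of the flat upper face of the blue button cap (34 mm across, mid-top of the timer, on a black stem), 56 mm above the bench and 24 above the case when up; z up. The cap rests on the stem on a rubber cushion of 1.2 N per mm: pressed, it sinks 2.5 mm before the stem moves, reaches the stem's stop 10.5 mm down, then gives 7.5 mm more (up to 12 N), then is hard. Let go, the cushion springs back.
- blue_button (a joint): how far the blue button's stem is pushed into the case: 0 m fully up, 0.008 m at its stop. It moves straight down against a steady 3 N and stays where it is left, it does not spring back. The timer runs from 0.005 m on. Starts at 0 to 0.001.
- red_timer: loose white bench timer with a red stripe round it and a round red push button on its top: case 92 (x) x 66 (y) x 32 mm high, 0.15 to 0.3 kg, standing flat on the bench. Origin: centre of its underside; z up. A black-framed display lies on the top at the -x end. This one belongs to another group: not to be used.
- red_top (a point): centre of the flat upper face of the red button cap (34 mm across, mid-top of the timer, on a black stem), 56 mm above the bench and 24 above the case when up; z up. The cap rests on the stem on a rubber cushion of 1.2 N per mm: pressed, it sinks 2.5 mm before the stem moves, reaches the stem's stop 10.5 mm down, then gives 7.5 mm more (up to 12 N), then is hard. Let go, the cushion springs back.
- red_button (a joint): how far the red button's stem is pushed into the case: 0 m fully up, 0.008 m at its stop. It moves straight down against a steady 3 N and stays where it is left, it does not spring back. May start anywhere from 0 to 0.006.
- yellow_jar: loose closed amber glass jar of balm with a yellow lid, 44 mm across, 46 mm tall, about 0.09 kg, its centre 80 to 90 mm along +x of the yellow timer from that timer's centre, beyond the end away from the display. Origin: centre of its underside; z up.
- green_jar: loose closed amber glass jar of balm with a green lid, 44 mm across, 46 mm tall, about 0.09 kg, its centre 80 to 90 mm along +x of the green timer from that timer's centre, beyond the end away from the display. Origin: centre of its underside; z up.
- blue_jar: loose closed amber glass jar of balm with a blue lid, 44 mm across, 46 mm tall, about 0.09 kg, its centre 80 to 90 mm along +x of the blue timer from that timer's centre, beyond the end away from the display. Origin: centre of its underside; z up.
Not all that is in view belongs to the job. What is shaped like the green_timer but purple is not meant.

How it is judged:
On the way, in this order (a step that is already met when the one before it is completed fails the run):
1. the yellow button is pressed down (value of joint yellow_button above 0.005 m), for 0.1 s.
2. the green button is pressed down (value of joint green_button above 0.005 m), for 0.1 s.
3. the blue button is pressed down (value of joint blue_button above 0.005 m), for 0.1 s.
At the end, for the whole second after the job is handed in: The yellow, green and blue buttons are each down by more than 5 mm of their 8 mm, all four timers stand flat and still within 20 mm of where they began, and the jars stand upright within 15 mm of where they began (value of joint each of yellow_button, green_button, blue_button above 0.005 m and distance of each of yellow_timer, green_timer, blue_timer, red_timer from where it was at the start of the episode below 0.02 m and angle between each of yellow_timer, green_timer, blue_timer, red_timer, yellow_jar, green_jar, blue_jar's own z axis and vertical below 0.1 rad and linear speed of each of yellow_timer, green_timer, blue_timer, red_timer below 0.02 m/s and distance of each of yellow_jar, green_jar, blue_jar from where it was at the start of the episode below 0.015 m); the robot touches nothing.
It fails at once if a button goes down (5 mm) out of turn: green before yellow, or blue before green ((value of joint green_button above 0.005 m and value of joint yellow_button below 0.005 m) or (value of joint blue_button above 0.005 m and value of joint green_button below 0.005 m)).
It fails at once if a timer is pushed harder than 20 N (contact force between any of the fingers, the arm and yellow_timer above 20 N or contact force between any of the fingers, the arm and green_timer above 20 N or contact force between any of the fingers, the arm and blue_timer above 20 N or contact force between any of the fingers, the arm and red_timer above 20 N).
It fails at once if a timer is lifted (15 mm), tipped (0.2 rad) or shoved (20 mm) (height (world z) of any of yellow_timer, green_timer, blue_timer, red_timer above 0.015 m or angle between any of yellow_timer, green_timer, blue_timer, red_timer's own z axis and vertical above 0.2 rad or distance of any of yellow_timer, green_timer, blue_timer, red_timer from where it was at the start of the episode above 0.02 m).
It fails at once if the robot presses on the red timer (1.5 N) (contact force between any of the fingers, the arm and red_timer above 1.5 N).
It fails at once if a jar is moved (15 mm) or tipped (0.2 rad) (distance of any of yellow_jar, green_jar, blue_jar from where it was at the start of the episode above 0.015 m or angle between any of yellow_jar, green_jar, blue_jar's own z axis and vertical above 0.2 rad).
It also fails if it takes over 48 s, if anything falls off the work surface, if the arm or the gripper's body presses on something with over 40 N, if the wrist force passes 120 N, or if a joint passes its speed limit or range.

## Robot

A 6-joint arm with a two-finger parallel gripper is mounted at the origin on the work surface. World frame = base frame: x ahead of the robot, y to its left, z up, the work surface at z = 0. Lengths are in m, angles in rad, forces in N, time in s.
With the tool pointing down it reaches from about 0.35 to 0.85 m from the base axis. Payload 8.1 kg.
Tool frame: the origin (TCP) lies where the fingers leave the gripper's body, on its centre line; the fingertips stand 84 mm ahead of it and the grasp point (between the pads) lies 65 mm ahead of it (robot.hold_point_z is the distance from the TCP to the grasp point, in m); z points along the fingers, y is the direction in which the jaws open and shut (so a half turn about z gives the same grasp; the last joint's range is limited). The gripper opens to 93 mm and grips with 3 to 60 N. Pads are 15 mm wide; open, the fingers measure 128 mm over their backs; the gripper's body (75 mm by 188 mm) begins 65 mm behind the grasp point.
Start: joints at [-1.278, 0.13, 1.488, -0, 1.523, -0.085], TCP at [0.221, -0.558, 0.303] pointing down, gripper open.
Joint ranges: [-2.96, 2.96], [-0.89, 2.26], [0.02, 2.5], [-1.34, 4.48], [0, 2.73], [-2.66, 2.66]. Speed limits (rad/s): [2.39, 2.39, 2.79, 3.14, 3.14, 3.14].

## Interface

Orientations are given as a rotation vector (axis times angle).
In Python, from plant import robot gives the robot as it stands.
- The arm moves only by the tool drive_tool, never from a script. Its argument "rows" is text: rows parted by semicolons, each of 7 numbers parted by spaces: the shift along the world's x, y, z in m, then the turn, a rotation vector about the world's x, y, z in degrees, then the opening in per cent of the stroke, from 0 (shut) to 100 (fully open). In form: x y z rx ry rz grip; .... A call has 1 to 20 rows; each row shifts and turns the commanded pose from where the row before left it; what a row does not reach is not made up. A row lasts 1/8 s, in which the tool goes at most 62.5 mm and 10.7 degrees, less where a joint would pass 70% of its speed; a pose out of reach is approached as far as the arm can. A call is refused whole if a number of a shift passes 0.0625 or a number of a turn 10.7, either way. A call with a gripper value outside its range is refused whole. The fingers move at their own pace and stop on an object; "squeeze" is the grip in N (left out, the last holds). Time passes only in rows, so rows that do not move let the fingers close. It gives the time, the measured TCP pose, the force and the opening at its end, in the units of the state.
- robot.read_state(): the state, without advancing time (a new reading comes with each control period).
- robot.read_camera(name): name is "side" or "top"; returns the picture (384x512x3 uint8, red, green, blue); there is no depth.
- robot.get_calibration(name): a dict with "K" (3x3 intrinsics, pixels), "R" (3x3) and "t" (3): a world point X has camera coordinates R X + t. Camera axes: x right, y down, z forward; pixel columns grow to the right and rows downward; lengths in m; the calibration is good to about 2 mm. A picture is of the moment at which its call begins. get_calibration takes no time and is no camera call.
- robot.close_job(): hands the job in, once; it reports no verdict.
The state is a dict: "t": time; "q": joint angles; "dq": joint speeds; "joint_torque": joint torques, N m; "tool_pos": TCP position; "orientation": TCP orientation; "force": force on the tool from outside, world axes, zero at the start; "wrist_torque": the same for the moment, N m; "opening": finger opening in m.
Only numpy, scipy, OpenCV 4.12 (cv2) and the standard library are available. Lean on these libraries where they do the work, as an engineer would, in place of code of your own. Each camera call takes 0.05 s, during which the arm holds its last target. There are 200 camera calls.

## Working session

There is one attempt and no reset: what is moved stays moved. The work goes in short steps, Python scripts to look and compute and a tool call to move; the robot and the scene stay as the last step left them, time stands still between calls to the robot, and variables do not carry over. Pictures are saved under pics/ and viewed, and the job is handed in when it is done.

Besides the shell and the picture viewer there is one more tool, called after "Emit:" in YAML: its name, and indented under it one key for each argument. drive_tool: Moves the arm, as the interface text tells. Its arguments: {"type":"object","properties":{"rows":{"type":"string"},"squeeze":{"type":"number"}},"required":["rows"]}

```bash
mkdir -p pics; ls
python3 - <<'E'
from plant import robot
import cv2
for n in ("top","side"):
    cv2.imwrite(f"pics/{n}0.png",robot.read_camera(n)[:,:,::-1])
    c=robot.get_calibration(n); print(n,c["K"],c["R"],c["t"])
print(robot.read_state())
E
```

```text
pics
top [[451.88535273   0.         257.15198656]
 [  0.         451.88535273 190.15653083]
 [  0.           0.           1.        ]] [[ 0.00337712 -0.99999003 -0.00292124]
 [-0.99287704 -0.00300516 -0.11910568]
 [ 0.11909571  0.00330267 -0.99287729]] [-0.01004899  0.5422041   1.13096282]
side [[462.52000178   0.         250.3148906 ]
 [  0.         462.52000178 193.21317424]
 [  0.           0.           1.        ]] [[-0.72850609 -0.6850368   0.00185645]
 [-0.44519043  0.47137699 -0.76132071]
 [ 0.52065762 -0.55545325 -0.64837283]] [0.39103135 0.28277932 1.00253402]
{'t': 0.1, 'q': array([-1.27839831e+00,  1.31057825e-01,  1.48911925e+00,  1.32797023e-05,
        1.52295198e+00, -8.53840357e-02]), 'dq': array([-0.00088219, -0.00316663, -0.00261148, -0.00171659, -0.00277296,
       -0.00093692]), 'joint_torque': array([ 1.33784113e-03, -5.61339855e+01, -4.93096876e+01,  7.68972980e-02,
        2.89613474e-02, -4.34585854e-05]), 'tool_pos': array([ 0.22125063, -0.55735035,  0.30183691]), 'orientation': array([-3.08421121e+00, -5.89607914e-01,  2.28519158e-04]), 'force': array([ 0.7290596 , -0.08446306,  0.23260533]), 'wrist_torque': array([ 0.02446985, -0.00835568, -0.02172837]), 'opening': 0.0928152564005483}
```

View pics/top0.png

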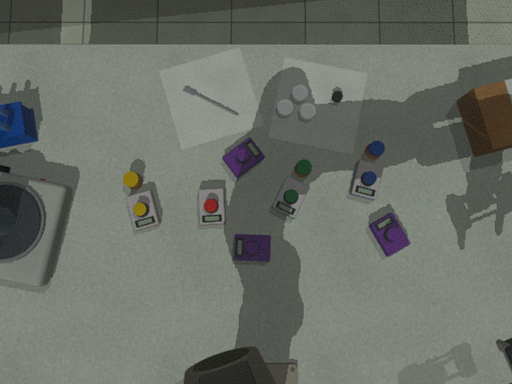

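View pics/side0.png

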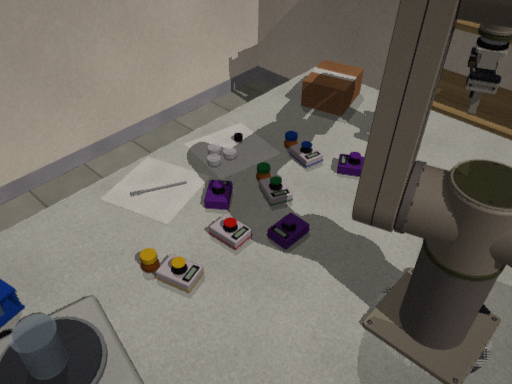

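The top view shows the buttons: yellow (140,209), red (211,205), green (291,197) and blue (369,179). The jars are just above them. The side view shows the caps: yellow (179,265), red (230,225), green (275,183) and blue (306,147).

```bash
cat > h.py <<'E'
from plant import robot
import cv2, numpy as np
cal={n:robot.get_calibration(n) for n in ("top","side")}
P={n:c["K"]@np.c_[c["R"],c["t"]] for n,c in cal.items()}
HUE={"yellow":(18,32),"green":(55,90),"blue":(100,118),"red":(0,6)}
def blobs(img,col,amin=25):
    h=cv2.cvtColor(img,cv2.COLOR_RGB2HSV); lo,hi=HUE[col]
    m=cv2.inRange(h,(lo,140,40),(hi,255,255))
    n,_,st,ce=cv2.connectedComponentsWithStats(m)
    return [(ce[i].round(1),st[i].tolist()) for i in range(1,n) if st[i,4]>amin]
def plane(n,uv,z):
    c=cal[n]; d=c["R"].T@np.linalg.solve(c["K"],[*uv,1]); o=-c["R"].T@c["t"]
    return o+d*(z-o[2])/d[2]
def tri(a,b):
    X=cv2.triangulatePoints(P["top"],P["side"],np.float64(a),np.float64(b)).ravel(); return X[:3]/X[3]
def proj(n,X):
    x=P[n]@[*X,1]; return x[:2]/x[2]
E
python3 - <<'E'
from h import *
im={n:cv2.imread(f"pics/{n}0.png")[:,:,::-1].copy() for n in P}
for c in HUE:
    for n in P:
        print(c,n,[(b[0].tolist(),b[1]) for b in blobs(im[n],c)])
    T=blobs(im["top"],c);S=blobs(im["side"],c)
    for t in T:
        for s in S:
            X=tri(t[0],s[0]); e=np.abs(proj("top",X)-t[0]).max()
            if e<3 and 0<X[2]<.1: print("   ",t[0],s[0],X.round(4),"err",e.round(2),"plane.056",plane("top",t[0],.056).round(4))
c=[im["top"][190:235,115:160],im["top"][180:225,270:315],im["top"][160:205,345:390],im["top"][185:230,190:235]]
cv2.imwrite("pics/crop.png",cv2.resize(np.hstack(c),(800,200),interpolation=0)[:,:,::-1])
E
```

```text
yellow top [([130.6, 179.1], [123, 172, 17, 16, 197]), ([139.5, 208.8], [133, 203, 14, 13, 136])]
yellow side [([148.0, 256.1], [140, 248, 17, 17, 236]), ([177.9, 262.3], [171, 257, 15, 12, 144])]
    [130.6 179.1] [148.  256.1] [0.57   0.3178 0.0385] err 0.32 plane.056 [0.5666 0.312  0.056 ]
    [139.5 208.8] [177.9 262.3] [0.4926 0.2886 0.0529] err 0.39 plane.056 [0.4914 0.2869 0.056 ]
green top []
green side [([263.1, 166.1], [257, 163, 13, 7, 73]), ([275.5, 179.8], [270, 177, 11, 7, 59])]
blue top [([15.3, 125.8], [0, 102, 37, 46, 1127]), ([376.3, 147.7], [369, 141, 15, 14, 154]), ([369.4, 177.1], [364, 172, 12, 12, 87])]
blue side [([290.6, 135.5], [285, 131, 12, 10, 101]), ([306.1, 144.3], [302, 141, 10, 7, 52]), ([8.2, 302.5], [0, 279, 24, 49, 627])]
    [376.3 147.7] [290.6 135.5] [ 0.654  -0.3158  0.0382] err 0.31 plane.056 [ 0.6493 -0.3117  0.056 ]
    [369.4 177.1] [306.1 144.3] [ 0.5745 -0.2925  0.0529] err 0.19 plane.056 [ 0.5735 -0.2921  0.056 ]
red top [([210.4, 205.0], [204, 199, 14, 13, 131])]
red side [([229.8, 222.1], [224, 218, 13, 10, 103])]
    [210.4 205. ] [229.8 222.1] [0.5029 0.1104 0.0494] err 0.35 plane.056 [0.5015 0.109  0.056 ]
```

View pics/crop.png

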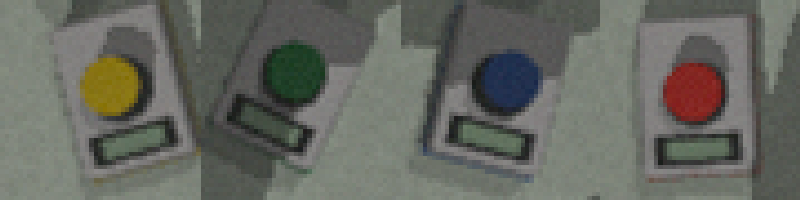

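Run:
```python
from h import *
im={n:cv2.imread(f"pics/{n}0.png")[:,:,::-1].copy() for n in P}
h=cv2.cvtColor(im["top"],cv2.COLOR_RGB2HSV)
m=cv2.inRange(h,(50,110,15),(90,255,255)); n,_,st,ce=cv2.connectedComponentsWithStats(m)
S=blobs(im["side"],"green")
for i in range(1,n):
    if st[i,4]>25:
        for s in S:
            X=tri(ce[i],s[0]); e=np.abs(proj("top",X)-ce[i]).max()
            print(ce[i].round(1),st[i].tolist(),s[0],X.round(4),e.round(2),plane("top",ce[i],.055).round(4))
```

```text
[303.2 166.6] [296, 160, 15, 15, 160] [263.1 166.1] [ 0.6024 -0.1256  0.0457] 0.27 [ 0.6001 -0.1252  0.055 ]
[303.2 166.6] [296, 160, 15, 15, 160] [275.5 179.8] [ 0.5942 -0.1434 -0.0077] 6.22 [ 0.6001 -0.1252  0.055 ]
[290.9 195.6] [285, 190, 13, 13, 121] [263.1 166.1] [ 0.5363 -0.0775  0.1048] 6.47 [ 0.526  -0.0936  0.055 ]
[290.9 195.6] [285, 190, 13, 13, 121] [275.5 179.8] [ 0.5267 -0.0931  0.0549] 0.26 [ 0.526  -0.0936  0.055 ]
```

Emit:
drive_tool:
  rows: "0.04 0.04 0 0 0 0 0;0.04 0.04 0 0 0 0 0;0.04 0.04 0 0 0 0 0;0.04 0.05 0 0 0 0 0;0.04 0.05 0 0 0 0 0;0.03 0.05 0 0 0 0 0;0.03 0.05 0 0 0 0 0;0.01 0.05 0 0 0 0 0;0 0.05 0 0 0 0 0;0 0.05 0 0 0 0 0;0 0.05 0 0 0 0 0;0 0.05 0 0 0 0 0;0 0.05 0 0 0 0 0;0 0.05 0 0 0 0 0;0 0.05 0 0 0 0 0;0 0.05 0 0 0 0 0;0 0 0 0 0 0 0;0 0 0 0 0 0 0"

```text
t: 2.35
tool_pos: [0.4892, 0.2097, 0.3022]
orientation: [3.085, 0.591, -0.002]
force: [-0.3, -0.0, 0.6]
opening: 0.0005
```

Emit:
drive_tool:
  rows: "0.003 0.039 0 0 0 0 0;0 0.039 0 0 0 0 0;0 0 -0.05 0 0 0 0;0 0 -0.05 0 0 0 0;0 0 -0.03 0 0 0 0;0 0 -0.02 0 0 0 0;0 0 0 0 0 0 0;0 0 0 0 0 0 0"

```text
t: 3.35
tool_pos: [0.4935, 0.288, 0.1545]
orientation: [-3.085, -0.589, -0.004]
force: [0.1, -0.1, 0.9]
opening: 0.0005
```

Run:
```python
from h import *
t=robot.read_camera("top"); s=robot.read_camera("side")
c=np.hstack([cv2.resize(t[150:270,80:200],(400,400)),cv2.resize(s[180:300,120:240],(400,400))])
cv2.imwrite("pics/y1.png",c[:,:,::-1])
st=robot.read_state();print(st["t"],st["tool_pos"],st["force"])
```

```text
3.45 [0.49358359 0.28827761 0.15474003] [ 0.42656184  0.48102688 -0.16253884]
```

View pics/y1.png

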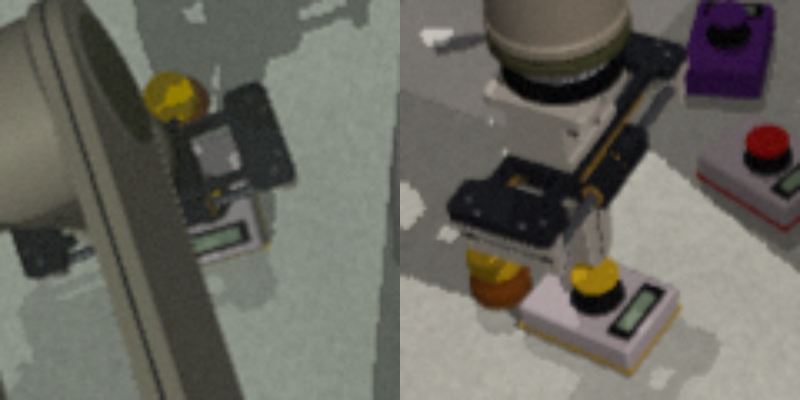

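The closed fingertips stand centred over the yellow cap, about 15 mm above it, and the jar and red timer are clear of the fingers. I'll press in small steps and watch the force.

Emit:
drive_tool:
  rows: "0 0 -0.008 0 0 0 0;0 0 -0.006 0 0 0 0;0 0 -0.004 0 0 0 0;0 0 -0.003 0 0 0 0;0 0 0 0 0 0 0;0 0 0 0 0 0 0"

```text
t: 4.2
tool_pos: [0.4925, 0.288, 0.1319]
orientation: [-3.086, -0.59, -0.0]
force: [0.6, 1.3, 0.7]
opening: 0.0004
```

```bash
cat > look.py <<'E'
import sys
from h import *
name,u,v=sys.argv[1],int(sys.argv[2]),int(sys.argv[3])
F=[]
for i in range(3):
    s=robot.read_camera("side"); st=robot.read_state(); F.append(st["force"])
cv2.imwrite(f"pics/{name}.png",cv2.resize(s[v-35:v+35,u-50:u+50],(800,560),interpolation=cv2.INTER_CUBIC)[:,:,::-1])
print(st["t"],st["tool_pos"].round(4),np.round(F,1))
E
python3 look.py y2 180 255
```

```text
4.35 [0.4925 0.288  0.1319] [[0.2 1.5 1.5]
 [0.6 1.  1.8]
 [0.5 1.7 1.6]]
```

View pics/y2.png

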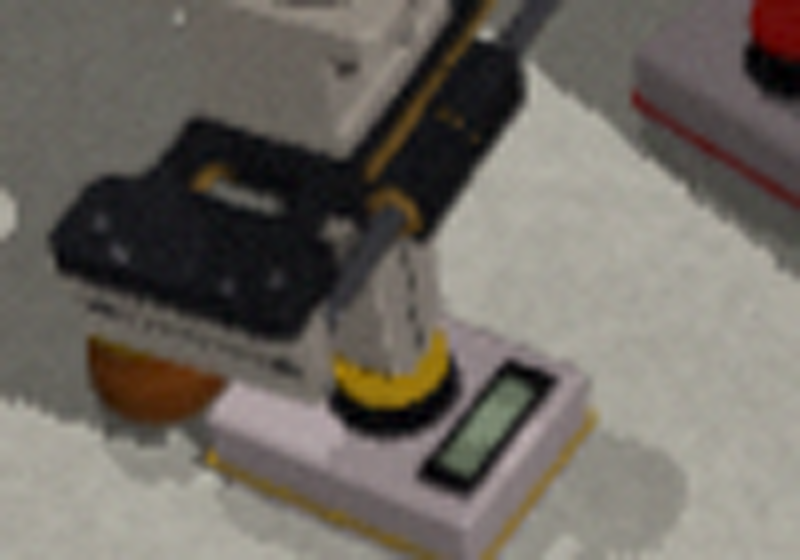

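The tips are seated on the cap and the stem is still partly up, so I'll press further.

Emit:
drive_tool:
  rows: "0 0 -0.003 0 0 0 0;0 0 0 0 0 0 0;0 0 0 0 0 0 0"

```text
t: 4.72
tool_pos: [0.4926, 0.288, 0.1289]
orientation: [-3.086, -0.59, -0.0]
force: [-0.3, 0.5, 4.0]
opening: 0.0002
```

```bash
python3 look.py y3 180 255
```

```text
4.875 [0.4925 0.288  0.1289] [[1.  0.  3.7]
 [0.2 1.2 4. ]
 [0.1 1.6 3.7]]
```

Emit:
drive_tool:
  rows: "0 0 -0.003 0 0 0 0;0 0 0 0 0 0 0;0 0 0 0 0 0 0"

```text
t: 5.25
tool_pos: [0.4926, 0.288, 0.1261]
orientation: [-3.086, -0.59, -0.001]
force: [-1.0, 0.7, 7.0]
opening: 0.0003
```

```bash
python3 look.py y4 180 255
```

```text
5.4 [0.4926 0.288  0.1262] [[-1.   0.6  7.5]
 [-1.1 -0.7  6.9]
 [-0.7  0.4  7.3]]
```

View pics/y4.png

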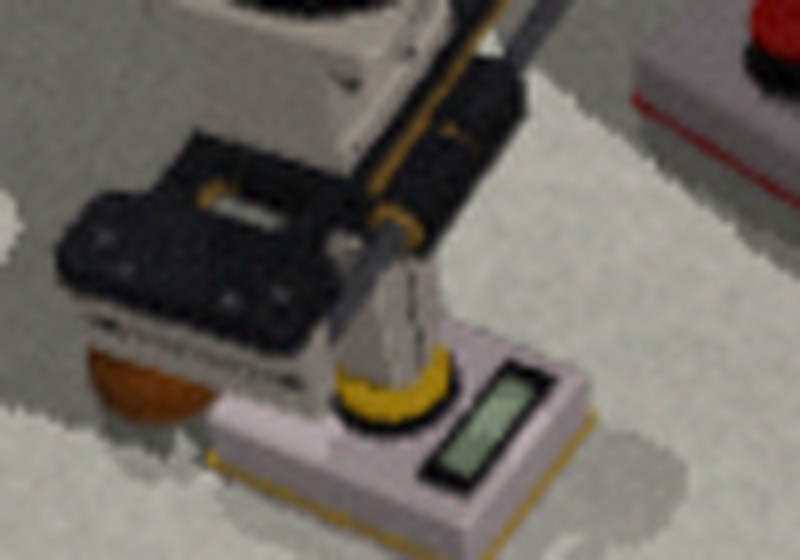

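The force rose about 1.2 N/mm up to 7 N, which is above the 3 N plateau. That means yellow is at its stop. I'll retreat and go on to green.

Emit:
drive_tool:
  rows: "0 0 0.02 0 0 0 0;0 0 0.04 0 0 0 0;0.004 -0.0475 0 0 0 0 0;0.004 -0.048 0 0 0 0 0;0.004 -0.048 0 0 0 0 0;0.004 -0.048 0 0 0 0 0;0.004 -0.048 0 0 0 0 0;0.004 -0.048 0 0 0 0 0;0.005 -0.047 0 0 0 0 0;0.0045 -0.047 0 0 0 0 0;0 0 0 0 0 0 0;0 0 -0.02 0 0 0 0;0 0 -0.016 0 0 0 0;0 0 0 0 0 0 0;0 0 0 0 0 0 0"

```text
t: 7.28
tool_pos: [0.526, -0.0931, 0.1501]
orientation: [-3.085, -0.591, -0.0]
force: [-0.5, 0.5, -0.2]
opening: 0.0005
```

```bash
python3 look.py g1 270 180
python3 - <<'E'
from h import *
s=robot.read_camera("side");cv2.imwrite("pics/y5.png",cv2.resize(s[220:290,130:230],(800,560),interpolation=cv2.INTER_CUBIC)[:,:,::-1])
E
```

```text
7.425 [ 0.5264 -0.0935  0.1506] [[-0.1  0.7  0.1]
 [ 0.2 -0.2 -0.2]
 [-0.6  0.4 -0.1]]
```

View pics/g1.png

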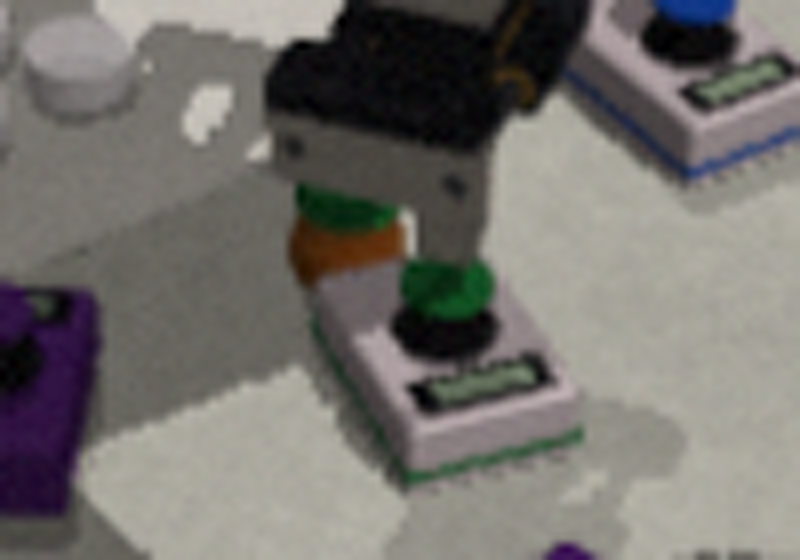

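View pics/y5.png

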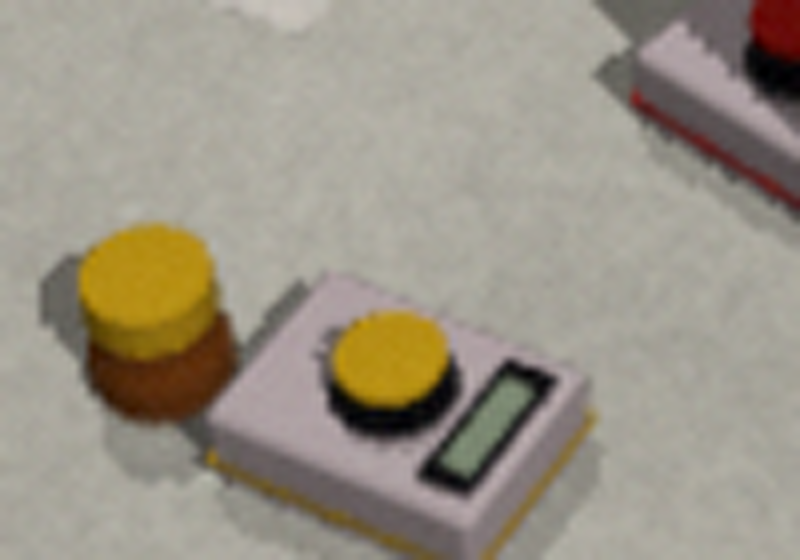

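The yellow cap has sunk: its centre is at row 264.7, down from 262.3, and the timer and jar haven't moved. The tips stand over the green cap. Pressing it in the same way.

Emit:
drive_tool:
  rows: "0 0 -0.008 0 0 0 0;0 0 -0.006 0 0 0 0;0 0 -0.004 0 0 0 0;0 0 -0.0035 0 0 0 0;0 0 0 0 0 0 0;0 0 0 0 0 0 0"

```text
t: 8.22
tool_pos: [0.5261, -0.0936, 0.1286]
orientation: [3.085, 0.59, 0.001]
force: [0.9, 0.3, 5.0]
opening: 0.0003
```

```bash
python3 look.py g2 270 180
```

```text
8.375 [ 0.5261 -0.0936  0.1285] [[ 0.7 -0.6  5.1]
 [ 0.5 -0.   4.9]
 [ 0.9  0.2  4.5]]
```

Emit:
drive_tool:
  rows: "0 0 -0.003 0 0 0 0;0 0 0 0 0 0 0;0 0 0 0 0 0 0"

```text
t: 8.75
tool_pos: [0.5262, -0.0937, 0.1258]
orientation: [3.085, 0.59, 0.001]
force: [-1.2, 1.4, 8.0]
opening: 0.0005
```

```bash
python3 look.py g3 270 180
```

```text
8.9 [ 0.5262 -0.0937  0.1258] [[-0.9  0.4  8.1]
 [-1.2  0.1  8.3]
 [-0.9  0.5  7.6]]
```

View pics/g3.png

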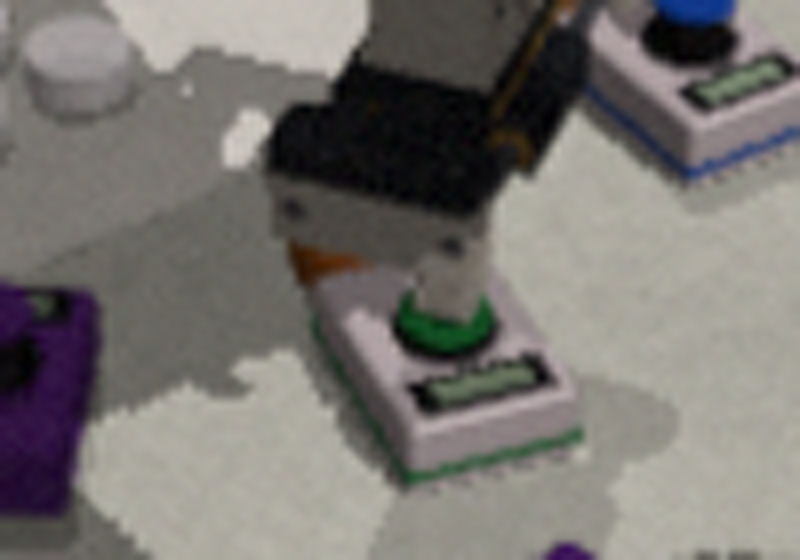

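Green is at its stop at about 8 N, and the timer hasn't moved. Next is blue, at (0.574, -0.292).

Emit:
drive_tool:
  rows: "0 0 0.02 0 0 0 0;0 0 0.04 0 0 0 0;0.01 -0.04 0 0 0 0 0;0.01 -0.04 0 0 0 0 0;0.01 -0.04 0 0 0 0 0;0.01 -0.04 0 0 0 0 0;0.008 -0.0385 0 0 0 0 0;0 0 0 0 0 0 0;0 0 -0.02 0 0 0 0;0 0 -0.016 0 0 0 0;0 0 0 0 0 0 0;0 0 0 0 0 0 0"

```text
t: 10.4
tool_pos: [0.574, -0.2915, 0.1491]
orientation: [-3.085, -0.591, 0.0]
force: [0.4, 0.3, -0.1]
opening: 0.0003
```

```bash
python3 look.py b1 295 155
```

```text
10.55 [ 0.5744 -0.2921  0.1502] [[ 0.7  0.3  0.3]
 [ 1.6  1.3  0.1]
 [ 0.   0.1 -0.4]]
```

View pics/b1.png

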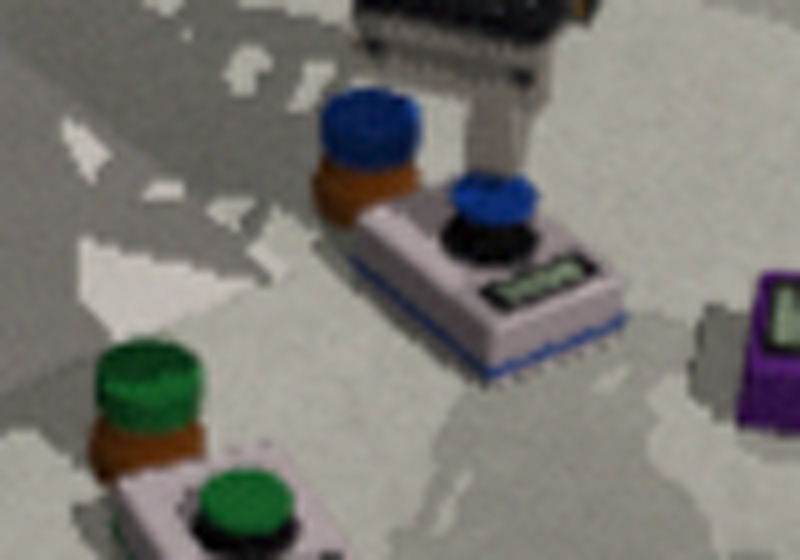

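The fingertips stand over the blue cap, and the green cap at lower left is visibly down.

Emit:
drive_tool:
  rows: "0 0 -0.008 0 0 0 0;0 0 -0.006 0 0 0 0;0 0 -0.004 0 0 0 0;0 0 -0.0035 0 0 0 0;0 0 0 0 0 0 0;0 0 0 0 0 0 0"

```text
t: 11.3
tool_pos: [0.5742, -0.2923, 0.1283]
orientation: [3.085, 0.59, 0.001]
force: [1.8, -0.1, 5.1]
opening: 0.0004
```

```bash
python3 look.py b2 295 155
```

```text
11.45 [ 0.5742 -0.2923  0.1282] [[ 1.8  0.   4.5]
 [ 2.4  0.   4.7]
 [ 1.  -1.1  3.9]]
```

Emit:
drive_tool:
  rows: "0 0 -0.003 0 0 0 0;0 0 0 0 0 0 0;0 0 0 0 0 0 0"

```text
t: 11.82
tool_pos: [0.5743, -0.2923, 0.1256]
orientation: [3.085, 0.59, 0.001]
force: [0.6, 0.6, 8.6]
opening: 0.0007
```

```bash
python3 look.py b3 295 155
```

```text
11.975 [ 0.5743 -0.2923  0.1256] [[ 0.4 -0.1  8.3]
 [-0.1  0.2  7.5]
 [ 0.2 -0.   7.1]]
```

Blue is at its stop at about 7.6 N. I'll lift, move away and check all three.

Emit:
drive_tool:
  rows: "0 0 0.02 0 0 0 0;0 0 0.05 0 0 0 0;0 0 0.05 0 0 0 0;0 0 0.05 0 0 0 0;-0.03 -0.05 0 0 0 0 0;-0.03 -0.05 0 0 0 0 0;-0.04 -0.05 0 0 0 0 0;-0.04 -0.05 0 0 0 0 0;-0.04 -0.04 0 0 0 0 0;-0.04 -0.03 0 0 0 0 0;0 0 0 0 0 0 0;0 0 0 0 0 0 0"

```text
t: 13.48
tool_pos: [0.3558, -0.5591, 0.2947]
orientation: [-3.085, -0.589, -0.0]
force: [1.1, 0.2, 0.3]
opening: 0.0004
```

Run:
```python
from h import *
im={n:robot.read_camera(n) for n in P}
old={n:cv2.imread(f"pics/{n}0.png")[:,:,::-1].copy() for n in P}
def B(I,n,c):
    if (c,n)==("green","top"):
        m=cv2.inRange(cv2.cvtColor(I,cv2.COLOR_RGB2HSV),(50,110,15),(90,255,255)); k,_,st,ce=cv2.connectedComponentsWithStats(m)
        return [(ce[i],0) for i in range(1,k) if st[i,4]>25]
    return blobs(I,c)
for c in HUE:
    for w,I in (("old",old),("new",im)):
        for t in B(I["top"],"top",c):
            for s in B(I["side"],"side",c):
                X=tri(t[0],s[0])
                if np.abs(proj("top",X)-t[0]).max()<2 and 0<X[2]<.1: print(c,w,X.round(4))
cv2.imwrite("pics/end.png",cv2.resize(im["side"][100:310,120:400],(800,600))[:,:,::-1])
```

```text
yellow old [0.57   0.3178 0.0385]
yellow old [0.4926 0.2886 0.0529]
yellow new [0.5698 0.3177 0.0385]
yellow new [0.4926 0.2886 0.0449]
green old [ 0.6024 -0.1256  0.0457]
green old [ 0.5267 -0.0931  0.0549]
green new [ 0.6023 -0.1267  0.0412]
green new [ 0.5269 -0.0938  0.0458]
blue old [ 0.654  -0.3158  0.0382]
blue old [ 0.5745 -0.2925  0.0529]
blue new [ 0.654  -0.3166  0.0382]
blue new [ 0.5736 -0.2921  0.0453]
red old [0.5029 0.1104 0.0494]
red new [0.5027 0.1104 0.0495]
```

View pics/end.png

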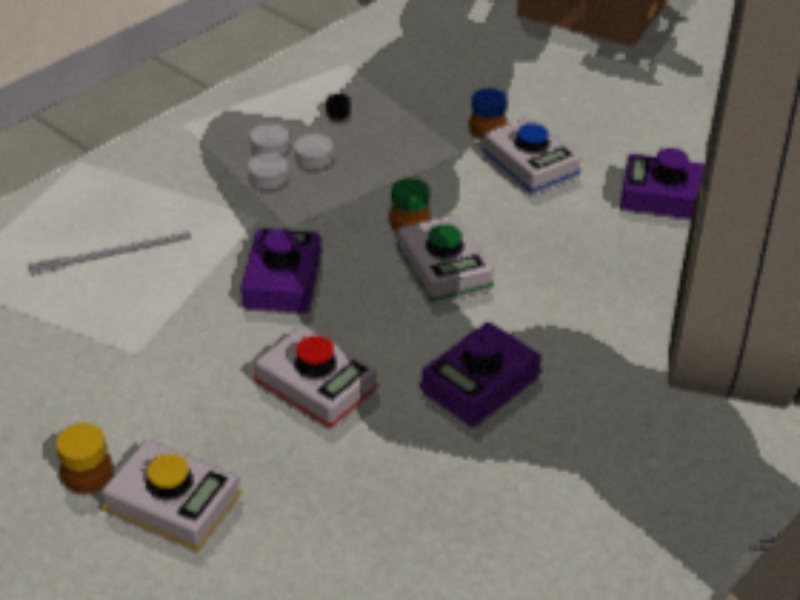

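The yellow, green and blue caps measure 8.0, 9.1 and 7.6 mm lower than at the start. The red button hasn't changed, and all jars and timers are in place.

```bash
python3 -c "
from plant import robot
print(robot.close_job())"
```

```text
the job is handed in; nothing more can be done
None
```

I pressed the yellow, green and blue buttons in that order with the closed fingertips. Each was stepped down until the force was clearly past the 3 N needed to move the stem, peaking at about 7 to 8.6 N. I then moved the arm clear and handed the job in at about 13.6 s; handing in gives no verdict.

Last checks from both cameras:
- **Buttons:** the yellow, green and blue caps ended 8.0, 9.1 and 7.6 mm lower than at the start, against a full stroke of 8 mm. The red cap did not change (0.1 mm, within noise).
- **Positions:** the timers, judged by their caps, and the jars stayed within about 1 mm sideways of where they began.
- **Disagreement:** the green jar's lid measured 4.5 mm lower in height than at the start. I put this down to the changed shadow on it, because its sideways position agrees to about 1 mm and it stands upright in the picture. The green cap's 9.1 mm is probably also high for that reason.

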